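# Fit a heat sink in a housing and show its front to the inspection camera

### The arm

A 6-joint arm with a two-finger parallel gripper is mounted at the origin on the work surface. World frame = base frame: x ahead of the robot, y to its left, z up, the work surface at z = 0. Lengths are in m, angles in rad, forces in N, time in s.
With the tool pointing down it reaches from about 0.3 to 0.85 m from the base axis. Payload 5.4 kg.
Tool frame: the origin (TCP) lies midway between the tips of the shut fingers; the grasp point (between the pads) lies 19 mm behind it; z points along the fingers, y is the line along which they close (so a half turn about z gives the same grasp; the last joint's range is limited). The gripper opens to 85 mm and grips with 20 to 120 N. Pads are 22 mm wide; open, the fingers measure 114 mm over their backs; the gripper's body (76 mm by 85 mm) begins 54 mm behind the grasp point. The pads swing forward as they close: fully open they stand 13 mm farther back than shut.
Start: joints at [0.974, 0.158, 1.597, -0, 1.386, -0.21], TCP at [0.217, 0.532, 0.231] pointing down, gripper open.
Joint ranges: [-2.91, 2.91], [-0.94, 2.29], [0.18, 2.7], [-1.29, 4.43], [0.17, 2.64], [-3, 3]. Speed limits (rad/s): [2.57, 2.57, 3.14, 3.14, 3.14, 3.14].

### API

Orientations are given as [roll, pitch, yaw] about the fixed x, y, z axes, in that order (R = Rz(yaw) Ry(pitch) Rx(roll)).
In Python, from bench import r gives the robot as it stands. Calls block until the motion is done:
- r.goto(position, orientation): joint-space move of the TCP to a pose.
- r.line_to(position, orientation=None, vel=0.15): straight line of the TCP; orientation=None keeps the orientation; vel is the mean speed in m/s.
- r.goto_joints(angles): joint-space move.
- r.set_gripper(opening, effort=None): finger opening in m; effort is the grip in N (None keeps the last); returns when the fingers have stopped.
- r.dwell(seconds).
- r.ik(position, orientation): joint angles nearest the present ones, or None.
- r.read_camera(name): name is "side" or "top"; returns a dict with "image" (400x640x3 uint8, blue, green, red), "depth" (400x640 float32, m along the optical axis (not along the pixel's ray), 0 where there is no reading), "vfov" (degrees; the focal length in pixels is half the picture's height over the tangent of half this angle, whatever the lens; pixels are square), "cx", "cy" (the principal point, pixels), "k1" (the pictures are not rectified: a ray, as slopes to the right and down, at radius r is drawn at 1 + k1 r^2 times it, then the intrinsics apply), "world_from_camera" (4x4, takes a point from camera to world coordinates). Camera axes: x right, y down, z forward; pixel columns grow to the right and rows downward; lengths in m; the calibration is good to about 2 mm. A picture is of the moment at which its call begins.
A pose or a line that the arm cannot do raises r.MotionError and nothing moves.
- r.close_job(): hands the job in; it is judged then, once.
Trained networks look in the newest picture that a camera, given by its name, has taken for a name from the list of things; names that differ only in an ending like _2 or _b are one class to them, and where a whole thing is asked for, a point or a joint stands for the part that bears it (a point fixed in the world has none). Each returns a list of dicts, best first, with "p" (0 to 1); they miss things now and then, are a little off and sometimes report something else, mostly with a low value. They report only what shows in the picture. A call takes as long as a camera call. They do not tell look-alikes from the thing itself.
- r.recognise(camera, query): "bbox" ([left, top, width, height] in pixels, round what is visible of it).
- r.silhouettes(camera, query): "region" (400x640 bool, what is visible of it) and "bbox" ([left, top, width, height] in pixels, round what is visible of it).
- r.mark_of(camera, query): "location" ([column, row] in pixels: a listed point, or the origin of a listed thing).
Readings, each from a call of its own:
- r.read_t(): time.
- r.read_qpos(): joint angles.
- r.read_joint_vel(): joint speeds.
- r.read_joint_efforts(): joint torques, N m.
- r.read_tool_pos(): TCP position.
- r.read_orientation(): TCP orientation.
- r.read_force(): force on the tool from outside, world axes, zero at the start.
- r.read_torque(): the same for the moment, N m.
- r.read_grip_width(): finger opening in m.
- r.read_finger_force(): force on a finger pad.
Only numpy, scipy, OpenCV 4.12 (cv2) and the standard library are available. Lean on these libraries where they do the work, as an engineer would, in place of code of your own. Each camera call takes 0.05 s, during which the arm holds its last target. There are 200 camera calls.

### The job

Seat the finned heat sink, fins up, flat and square at the bottom of the pocket in the black housing while the housing lies in its nest, and let go of it. Then take the housing by its outer sides, lift it out with the heat sink still seated, and show its front (the underside with the round window) to the small inspection camera: front square to the lens, window centre on the lens axis 110 mm from the lens, long edges level. Finish while holding it still there in the gripper; do not touch the camera and leave everything else where it is.

Things in the scene. Friction and masses are not known exactly. Their poses are not given: they have to be found in the camera images.
- sink_center (a point): centre (half-way up) of the finned aluminium heat sink standing loose on the mat, fins up, about 80 g: base plate 46 (x) by 32 (y) by 6 mm, on it upright fins over 40 (x) by 24 (y) mm, total height 34 mm. The fins run along x: grasp across them (along y, 24 mm). z is up; a half turn about z makes no difference.
- shell_center (a point): centre of the black printed housing, a block 66 (x) by 48 (y) by 22 mm, 70 g, face down in the nest. z points out of its back, where a pocket 50 (x) by 36 (y) mm, 12 mm deep, opens (square edges, 2 mm play round the sink; flat floor 1 mm below this point). The heat sink goes in x along x, either way round; seated, sink_center is 16 mm above this point and the fins stand 22 mm out.
- shell_front (a point): centre of the housing's front face (its underside in the nest), on the round window: 11 mm below shell_center along the housing's z; same axes.
- shell: the same housing, origin at the centre of its underside (as shell_front).
- nest: aluminium nest fixed on the mat, 106 (x) by 70 (y) mm; origin under its centre, on the mat 3 mm above the table. The housing lies on its floor, x along x, 14 mm above the origin, between white locators 9 mm high round its two short ends (1 to 2 mm play). The nest's 36 mm waist leaves the middle 46 mm of the housing's long sides free for fingers. It lifts straight up and out.
- camera: fixed inspection camera on a small dark stand, on the mat, origin under the lens centre (the base plate, 130 by 90 mm, reaches 35 mm before and 95 mm behind it). At yaw 0 it looks towards -x and up; overall height 165 mm (the post, 78 mm behind the origin).
- camera_head: the camera's head, origin at the centre of the lens's front, 130 mm straight above the camera's origin. Its z is the lens axis, pointing out of the lens: tilted 35 degrees from straight up towards the camera's front (-x at yaw 0). Its y is level. Lens barrel 38 mm in diameter, 34 mm long, with a square grey box 44 by 44 mm behind it.
- focus (a point): point in the air on the lens axis, 110 mm from the lens's front (63 mm before and 220 mm above the camera's origin), where the centre of the housing's front must be held. Axes as the camera head: in the end the housing's z lies along this z (its back away from the lens) and its long side x along this y, level, either way round.
- round_housing_center (a point): bystander: centre of a round black housing with a neck, 48 mm across, 30 mm high.
- spacer: bystander: plain flat aluminium block 46 by 32 by 12 mm without fins; origin under its centre.
- magnifier: bystander: magnifying glass lying flat, 80 mm across with a handle to its -x, 170 mm long; origin at the lens centre's underside.
- tweezers: bystander: steel tweezers lying along x, 130 mm; origin under the middle.
- driver: bystander: screwdriver lying along x.
- blue_bin: bystander: blue stacking bin 150 by 110 by 75 mm holding small motors; origin under its centre.
- nest_seat (a point): centre of the nest's floor, on which the middle of the housing's underside rests; axes as the nest.
- sink: the same heat sink, origin at the centre of its underside, 17 mm below sink_center.
Not all that is in view belongs to the job. What is shaped like the sink but orange is not meant.

How it is judged:
By the outcome, as a careful person would: the job done as asked, in the order asked, and still so for the second after the job is handed in, while the arm keeps its last pose, push and grip.
It also fails if it takes over 61 s, if anything falls off the work surface, if the arm or the gripper's body presses on something with over 40 N, if the wrist force passes 120 N, or if a joint passes its speed limit or range.

## Working session

There is one attempt and no reset: what is moved stays moved. The work goes in short steps, each a Python script; the robot and the scene stay as the last script left them, time stands still between calls to the robot, and variables do not carry over. Pictures are saved under pics/ and viewed, at most 10 in all, crops included, and the job is handed in when it is done.

```bash
ls; mkdir -p pics; cat > h.py <<'E'
from bench import r
import numpy as np, cv2
from scipy.spatial.transform import Rotation as R
def cam(n):
    return r.read_camera(n)
def f(c): return c["image"].shape[0]/2/np.tan(np.radians(c["vfov"])/2)
def rays(c,uv):
    uv=np.atleast_2d(np.asarray(uv,float)); F=f(c)
    d=(uv-[c["cx"],c["cy"]])/F; u=d.copy()
    for _ in range(20): u=d/(1+c["k1"]*(u**2).sum(1,keepdims=True))
    return np.c_[u,np.ones(len(u))]
def pt(c,uv,z=None):
    "pixel -> world; by plane height z or depth"
    q=rays(c,uv); T=np.asarray(c["world_from_camera"]); uv=np.atleast_2d(uv)
    w=q@T[:3,:3].T
    if z is None:
        d=c["depth"][np.round(uv[:,1]).astype(int),np.round(uv[:,0]).astype(int)]
    else: d=(z-T[2,3])/w[:,2]
    return T[:3,3]+w*np.asarray(d)[:,None]
def cloud(c,mask):
    v,u=np.nonzero(mask&(c["depth"]>0)); return pt(c,np.c_[u,v])
E
python3 - <<'E'
from h import *
for n in("top","side"):
    c=cam(n); cv2.imwrite(f"pics/{n}0.png",c["image"]); print(n,c["vfov"],c["cx"],c["cy"],c["k1"],np.round(c["world_from_camera"],3).tolist())
    for q in("sink_center","shell_center","nest","camera","camera_head","nest_seat","focus","blue_bin","spacer"):
        for m in r.mark_of(n,q)[:3]:
            l=np.array(m["location"]); 
            print(q,round(m["p"],2),np.round(l,1), np.round(pt(c,np.clip(l,0,[639,399])),3)[0])
print(r.read_t())
E
```

```text
pics
top 57.20123995030272 321.4871390115911 201.90688735683847 -0.06987968118850248 [[0.015, -0.984, 0.175, 0.287], [-1.0, -0.018, -0.013, 0.026], [0.016, -0.174, -0.985, 1.394], [0.0, 0.0, 0.0, 1.0]]
sink_center 0.6 [390.3 229. ] [ 0.43  -0.25   0.037]
sink_center 0.51 [386.9 204.4] [ 0.523 -0.239  0.035]
sink_center 0.5 [366.1 204.8] [ 0.52  -0.16   0.034]
shell_center 0.67 [262.  229.5] [0.421 0.229 0.029]
nest 0.51 [267.3 229.6] [0.421 0.209 0.028]
camera 0.58 [326.8 192. ] [ 0.571 -0.012  0.016]
camera 0.33 [388.9 204.4] [ 0.525 -0.248  0.025]
camera_head 0.7 [326.5 183.9] [ 0.576 -0.007  0.133]
nest_seat 0.41 [317.  226.6] [0.435 0.024 0.033]
nest_seat 0.23 [386.4 202.4] [ 0.532 -0.238  0.031]
blue_bin 0.68 [212.8 188.7] [0.578 0.43  0.007]
spacer 0.42 [392.  154.9] [ 0.723 -0.265  0.02 ]
side 55.19495419095398 319.46258534879536 197.62198530516892 -0.04613518031849142 [[0.998, -0.047, 0.03, 0.477], [-0.053, -0.635, 0.771, -0.813], [-0.017, -0.771, -0.637, 0.849], [0.0, 0.0, 0.0, 1.0]]
sink_center 0.85 [332.7 307.1] [ 0.526 -0.252  0.027]
sink_center 0.74 [294.9 311. ] [ 0.431 -0.263  0.036]
sink_center 0.7 [331.8 340.5] [ 0.516 -0.347  0.033]
shell_center 0.55 [292.  190.4] [0.422 0.23  0.026]
nest 0.72 [291.8 196.1] [0.422 0.19  0.033]
camera 0.94 [341.8 243.6] [ 0.571 -0.025  0.016]
camera_head 0.81 [345.2 209.8] [ 0.58  -0.008  0.135]
nest_seat 0.79 [291.4 194.2] [0.421 0.191 0.04 ]
blue_bin 0.77 [333.5 161. ] [0.58  0.388 0.033]
blue_bin 0.44 [292.4 191.9] [0.424 0.217 0.029]
spacer 0.82 [409.4 313.5] [ 0.716 -0.277  0.016]
spacer 0.51 [344.2 213.4] [ 0.576 -0.015  0.127]
1.0
```

```bash
python3 - <<'E'
import cv2,numpy as np
a=cv2.imread("pics/top0.png")[130:270,180:440]; b=cv2.imread("pics/side0.png")[140:370,200:460]
cv2.imwrite("pics/m1.png",cv2.resize(a,None,fx=3,fy=3,interpolation=cv2.INTER_CUBIC))
cv2.imwrite("pics/m2.png",cv2.resize(b,None,fx=2.6,fy=2.6,interpolation=cv2.INTER_CUBIC))
E
```

```text
(no output)
```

View pics/m1.png

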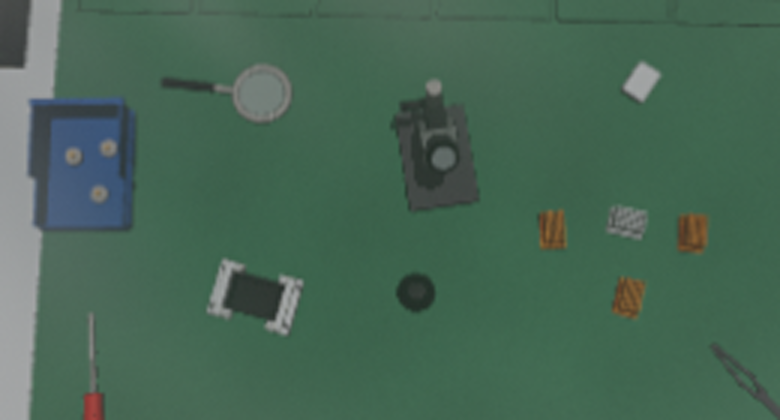

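View pics/m2.png

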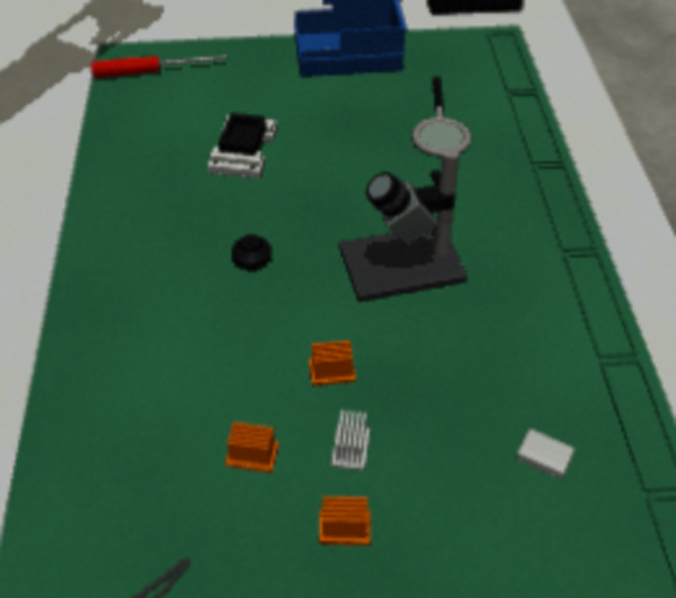

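The grey sink lies among three orange look-alikes, at about top (389,204) and side (334,309). The nest with the black housing is at top (265,229) and side (292,193), and the inspection camera at top (326,185). Next I'll take closer crops.

```bash
python3 - <<'E'
from h import *
# average several pictures, save
out=[]
for n in("top","side"):
    cs=[cam(n) for _ in range(5)]
    c=dict(cs[0]); c["image"]=np.mean([x["image"].astype(float) for x in cs],0)
    d=np.stack([x["depth"] for x in cs]); print(n,"noise",np.mean([x["image"].std() for x in cs]),(cs[0]["image"].astype(float)-cs[1]["image"]).std(),(d[0]-d[1]).std())
    c["depth"]=np.median(d,0); np.save(f"{n}.npy",c,allow_pickle=True)
    im=np.clip(c["image"]*1.6,0,255).astype(np.uint8)
    for (u,v) in ([(389,205),(265,229),(325,185)] if n=="top" else [(334,309),(292,193),(349,222)]):
        h=20 if (u,v) not in [(325,185),(349,222)] else 32
        out.append(cv2.resize(im[v-h:v+h,u-h:u+h],(266,266),interpolation=cv2.INTER_NEAREST))
cv2.imwrite("pics/z.png",np.vstack([np.hstack(out[:3]),np.hstack(out[3:])]))
c=np.load("top.npy",allow_pickle=True).item();s=np.load("side.npy",allow_pickle=True).item()
for n,c in(("top",c),("side",s)):
    for q in("sink_center","shell","camera","camera_head"):
        for m in r.silhouettes(n,q)[:3]:
            P=cloud(c,m["region"]); zs=np.percentile(P[:,2],[2,50,98])
            T=P[P[:,2]>zs[2]-.008]; print(n,q,round(m["p"],2),m["bbox"],len(P),np.round(zs,3),np.round(T.mean(0),4),cv2.minAreaRect((T[:,:2]*1000).astype(np.float32)))
E
```

```text
top noise 37.93119115829196 0.7549160370938318 0.15640168
side noise 52.986260114618105 1.1161571302913662 0.16005978
top sink_center 0.67 [381.4, 196.3, 15.8, 12.4] 102 [0.007 0.033 0.039] [ 0.531  -0.2489  0.0362] ((531.6471557617188, -249.51731872558594), (39.76393508911133, 24.559663772583008), 76.93506622314453)
top sink_center 0.66 [360.1, 200.1, 8.8, 11.5] 100 [0.007 0.032 0.04 ] [ 0.519  -0.1539  0.0368] ((519.344482421875, -154.95606994628906), (38.57651901245117, 22.691892623901367), 0.32480016350746155)
top sink_center 0.66 [188.9, 164.0, 36.7, 44.6] 1467 [0.003 0.008 0.078] [0.6328 0.4435 0.076 ] ((614.5907592773438, 443.1767272949219), (92.28437042236328, 116.4640121459961), 0.9262477159500122)
top shell 0.57 [253.6, 222.5, 17.1, 14.9] 237 [0.018 0.029 0.041] [0.4263 0.22   0.0391] ((427.1221008300781, 220.9464874267578), (65.15836334228516, 47.8023567199707), 75.94847106933594)
top camera 0.68 [312.2, 156.1, 28.1, 44.9] 853 [0.005 0.016 0.164] [0.6579 0.0035 0.1646] ((659.1815795898438, 3.8535447120666504), (16.933849334716797, 13.968772888183594), 0.17672660946846008)

[... 1271 characters left out ...]
51 0.0373] ((425.7586975097656, 219.1933135986328), (68.75684356689453, 48.66123580932617), 76.04193115234375)
side shell 0.71 [312.5, 133.8, 42.1, 37.5] 1234 [0.003 0.035 0.078] [0.6238 0.4386 0.075 ] ((615.2752075195312, 442.0038146972656), (94.3377685546875, 116.9517822265625), 1.7957954406738281)
side camera 0.83 [329.1, 193.8, 49.8, 59.1] 1707 [0.004 0.016 0.157] [ 0.6572 -0.0024  0.1604] ((657.958740234375, -0.1804790496826172), (17.410842895507812, 14.663609504699707), 17.415590286254883)
side camera_head 0.72 [339.4, 207.6, 26.2, 26.7] 390 [0.07  0.114 0.14 ] [ 0.5908 -0.0131  0.1366] ((593.1156005859375, -9.990875244140625), (25.466203689575195, 35.71582794189453), 11.5957670211792)
```

View pics/z.png

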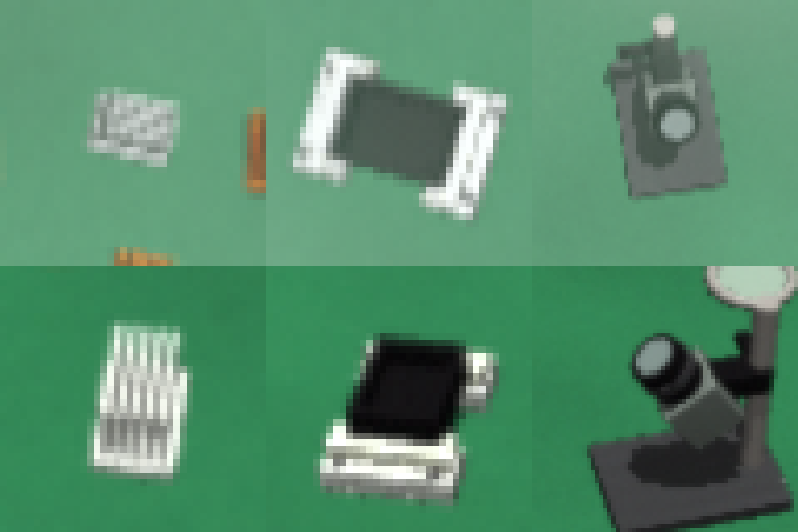

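```bash
cat > fit.py <<'E'
from h import *
from scipy.optimize import minimize
S=8
def proj(c,P):
    T=np.linalg.inv(np.asarray(c["world_from_camera"])); q=P@T[:3,:3].T+T[:3,3]
    s=q[:,:2]/q[:,2:]; s=s*(1+c["k1"]*(s**2).sum(1,keepdims=True)); return s*f(c)+[c["cx"],c["cy"]]
def box(x0,x1,y0,y1,z0,z1): return np.array([[x,y,z] for x in(x0,x1) for y in(y0,y1) for z in(z0,z1)])
def render(c,boxes,p,win):
    u0,v0,u1,v1=win; m=np.zeros(((v1-v0)*S,(u1-u0)*S),np.uint8)
    a,b=np.cos(p[2]),np.sin(p[2]); M=np.array([[a,-b,0],[b,a,0],[0,0,1]])
    for B in boxes:
        q=(proj(c,B@M.T+[p[0],p[1],0])-[u0,v0]+.5)*S-.5
        h=cv2.convexHull(q.astype(np.float32))
        cv2.fillConvexPoly(m,np.round(h*16).astype(np.int32),255,cv2.LINE_AA,4)
    return cv2.resize(m,(u1-u0,v1-v0),interpolation=cv2.INTER_AREA)/255.
def grey(im):
    im=im.astype(float); return np.clip(1-(im[...,1]-im[...,2])/(im.sum(-1)+1)/MATR,0,1)
MATR=.2
def fit(c,alpha,boxes,p0,win,w=None):
    u0,v0,u1,v1=win; A=alpha[v0:v1,u0:u1]; w=1 if w is None else w[v0:v1,u0:u1]
    def cost(p): return (w*(render(c,boxes,[p[0]/1e3,p[1]/1e3,p[2]/50],win)-A)**2).sum()
    x0=np.array([p0[0]*1e3,p0[1]*1e3,p0[2]*50])
    o=min((minimize(cost,x0+d,method="Nelder-Mead",options=dict(initial_simplex=np.array([x0+d]*4)+np.vstack([np.zeros(3),np.eye(3)*4]))) for d in ([0,0,0],[2,-2,2],[-2,2,-2])),key=lambda o:o.fun)
    return o.x/[1e3,1e3,50],o.fun
def win(c,xy,h): u,v=np.round(proj(c,np.array([[*xy,.02]]))[0]).astype(int); return u-h,v-h,u+h,v+h
SINK=[box(-.023,.023,-.016,.016,.003,.009),box(-.02,.02,-.012,.012,.009,.037)]
SHELL=[box(-.033,.033,-.024,.024,.026,.039),box(-.023,.023,-.024,.024,.017,.039)]
E
cat > t.py <<'E'
import fit; from fit import *
for n in("top","side"):
    c=np.load(n+".npy",allow_pickle=True).item(); im=c["image"]
    w=win(c,(.531,-.25),14); 
    m=im[w[1]:w[3],w[0]:w[2]].reshape(-1,3); fit.MATR=np.median((m[:,1]-m[:,2])/(m.sum(1)+1))
    a=grey(im); p,e=fit.fit(c,a,SINK,(.531,-.25,1.345),w); print(n,"sink",p.round(4),e,fit.MATR)
    w=win(c,(.427,.221),15); L=im.sum(-1); sub=L[w[1]:w[3],w[0]:w[2]]
    L0=np.percentile(sub,4); g=grey(im)[w[1]:w[3],w[0]:w[2]]; L1=np.median(sub[g<.15]); al=np.clip((L1-L)/(L1-L0),0,1)
    p,e=fit.fit(c,al,SHELL,(.427,.221,1.326),w); print(n,"shell",p.round(4),e,L0,L1)
    # camera base
    v,u=np.mgrid[0:400,0:640]; P=pt(c,np.c_[u.ravel(),v.ravel()]).reshape(400,640,3)
    near=(np.hypot(P[...,0]-.61,P[...,1])<.13)
    hi=(P[...,2]>.028)|(c["depth"]==0); wt=(near&~cv2.dilate(hi.astype(np.uint8),np.ones((3,3))).astype(bool)).astype(float)
    print(n,"base z",np.median(P[...,2][near&(P[...,2]>.01)&(P[...,2]<.024)]),"mat z",np.median(P[...,2][near&(P[...,2]<.008)]))
    w=win(c,(.61,0),50)
    for zt in(.013,.017): print(n,"base",zt,[x for x in fit.fit(c,a,[box(-.035,.095,-.045,.045,.003,zt)],(.58,-.01,.13),w,wt)])
E
python3 t.py
```

```text
Traceback (most recent call last):
  File "t.py", line 6, in <module>
    a=grey(im); p,e=fit.fit(c,a,SINK,(.531,-.25,1.345),w); print(n,"sink",p.round(4),e,fit.MATR)
                    ^^^^^^^
AttributeError: 'function' object has no attribute 'fit'
```

```bash
mv fit.py mf.py; sed -i 's/^import fit; from fit import \*/import mf; from mf import */; s/fit\.fit(/mf.fit(/g; s/fit\.MATR/mf.MATR/g' t.py; python3 t.py
```

```text
top sink [ 0.5305 -0.2496  1.3799] 3.388326336519304 0.15900471067087923
top shell [0.4255 0.2195 1.3099] 15.11192856716124 148.992 241.8
top base z 0.015206647060211576 mat z 0.0032468413400130736
top base 0.013 [array([ 0.58331696, -0.00967113,  0.16978415]), np.float64(43.325449432646224)]
top base 0.017 [array([ 0.58303387, -0.00926145,  0.16616131]), np.float64(46.12403956913453)]
side sink [ 0.5301 -0.2513  1.3597] 6.805367878104936 0.29711098275788306
side shell [0.4265 0.2197 1.3534] 12.047425560059958 19.0 175.8
side base z 0.014466674196120022 mat z 0.002446181780300982
side base 0.013 [array([ 0.58163564, -0.00981317,  0.17857819]), np.float64(12.275474075245505)]
side base 0.017 [array([ 0.58147657, -0.01013412,  0.17749091]), np.float64(32.71223282543278)]
```

```bash
cat >> h.py <<'E'
sink=np.array([.5303,-.2504,1.37]); shell=np.array([.426,.2196,1.328]); camp=np.array([.5824,-.0097,.174])
def down(yaw): return R.from_euler("xyz",[np.pi,0,yaw]).as_euler("xyz").tolist()
E
python3 - <<'E'
from h import *
for k in(0,np.pi):
    for nm,p in(("sink",[sink[0],sink[1],.018]),("seat",[shell[0],shell[1],.042])):
        y=(sink if nm=="sink" else shell)[2]-k
        print(nm,k,r.ik(p,down(y)))
    Rc=R.from_euler("z",camp[2])*R.from_euler("y",-np.radians(35))  # lens frame
    # housing axes: z=lens z, x=+-lens y
    for s in(1,-1):
        M=Rc.as_matrix(); H=np.c_[s*M[:,1],-s*M[:,0],M[:,2]]
        fpt=[*camp[:2],.003]+R.from_euler("z",camp[2]).apply([-.0631,0,.2201])
        # tool from housing: same as down(yaw-k) relative to Rz(yaw)
        T=H@R.from_euler("xyz",[np.pi,0,-k]).as_matrix()
        pos=fpt+M[:,2]*(-.009+0)  # tip 9 mm above mat vs housing underside at 17
        print("show",k,s,fpt.round(3),r.ik(pos.tolist(),R.from_matrix(T).as_euler("xyz").tolist()))
print(r.read_orientation(),r.read_t())
E
```

```text
sink 0 [-0.64705345  0.44235069  1.70554082  0.          0.99370115 -0.44625712]
seat 0 [ 2.23107214e-01  1.60566598e-01  2.00744731e+00 -4.44089210e-16
  9.73578746e-01  4.65903541e-01]
show 0 1 [ 0.52  -0.021  0.223] [-0.48410541 -0.40221749  2.24833993  0.48547301  0.85078849 -0.89931078]
show 0 -1 [ 0.52  -0.021  0.223] [-0.48410541 -0.40221749  2.24833993  0.48547301  0.85078849  2.24228188]
sink 3.141592653589793 [-6.47053448e-01  4.42350685e-01  1.70554082e+00 -4.44089210e-16
  9.93701147e-01  2.69533553e+00]
seat 3.141592653589793 [ 0.22310721  0.1605666   2.00744731  0.          0.97357875 -2.67568911]
show 3.141592653589793 1 [ 0.52  -0.021  0.223] [-0.48410541 -0.40221749  2.24833993  0.48547301  0.85078849  2.24228188]
show 3.141592653589793 -1 [ 0.52  -0.021  0.223] [-0.48410541 -0.40221749  2.24833993  0.48547301  0.85078849 -0.89931078]
[-3.14159151e+00  1.33505716e-06  2.75483940e+00] 1.9
```

```bash
python3 - <<'E'
from h import *
x,y,a=sink; o=down(a)
r.goto([x,y,.16],o); r.set_gripper(.048,40)
r.line_to([x,y,.018],o,vel=.12); print(r.read_force())
r.set_gripper(.0,40); print("w",r.read_grip_width(),r.read_finger_force(),r.read_tool_pos())
r.line_to([x,y,.30],o,vel=.25); print("w",r.read_grip_width(),r.read_force(),r.read_t())
x,y,a=shell; o=down(a)
r.goto([x,y,.30],o); r.line_to([x,y,.13],o,vel=.2)
cs=[cam("side") for _ in range(4)]; c=cs[0]; c["image"]=np.mean([k["image"].astype(float) for k in cs],0); np.save("side2.npy",c,allow_pickle=True)
print(r.read_tool_pos(),r.read_t())
u=290;v=170; im=np.clip(c["image"][v-60:v+60,u-60:u+60]*1.4,0,255).astype(np.uint8)
cv2.imwrite("pics/hold.png",cv2.resize(im,(600,600),interpolation=cv2.INTER_CUBIC))
E
```

```text
[-0.5173129   0.34799327  0.66168587]
w 0.023076127603237382 40.151386857032776 [ 0.53097022 -0.25089254  0.01890409]
w 0.02340024903301264 [-0.27341654 -0.1162238  -1.27603413] 8.275
[0.42688637 0.21978563 0.13122075] 11.2333
```

View pics/hold.png

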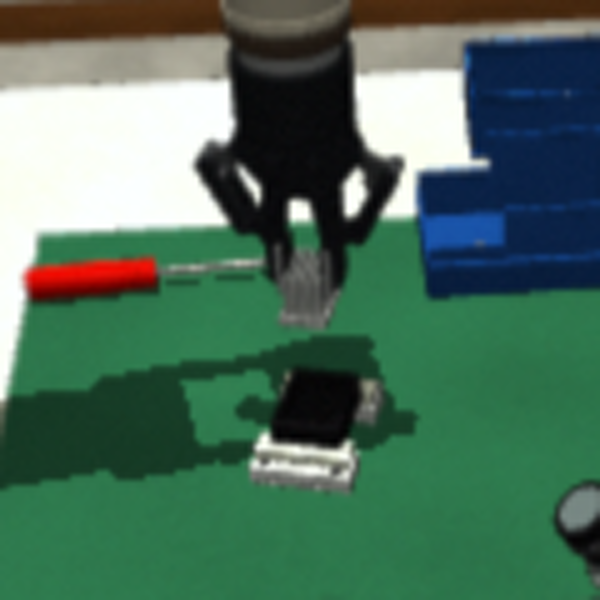

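```bash
cat > t2.py <<'E'
import mf; from mf import *
c=np.load("side2.npy",allow_pickle=True).item(); im=c["image"]
zb=.1312-.0159; B=[b+[0,0,zb-.003] for b in SINK]
t=(.4269,.2198,shell[2])
u,v=np.round(proj(c,np.array([[*t[:2],zb+.006]]))[0]).astype(int); w=(u-13,v-4,u+13,v+10)
m=im[w[1]:w[3],w[0]:w[2]].reshape(-1,3); rat=(m[:,1]-m[:,2])/(m.sum(1)+1); mf.MATR=np.percentile(rat,75)
a=grey(im); wt=(im.sum(-1)>130).astype(float)
for z in(0,.002,-.002): print(z,mf.fit(c,a,[b+[0,0,z] for b in B],t,w,wt),(u,v))
print(mf.MATR); np.set_printoptions(linewidth=200); print((a[w[1]:w[3],w[0]:w[2]]*9).round().astype(int)); print((im.sum(-1)[w[1]:w[3],w[0]:w[2]]/10).astype(int))
E
python3 t2.py
```

```text
0 (array([0.42665232, 0.21965178, 1.32822141]), np.float64(1.2792958415691515)) (np.int64(292), np.int64(169))
0.002 (array([0.42681893, 0.21690165, 1.32625255]), np.float64(1.2726222906593656)) (np.int64(292), np.int64(169))
-0.002 (array([0.42652361, 0.22238956, 1.32092645]), np.float64(1.2852691014044126)) (np.int64(292), np.int64(169))
0.3044866655977767
[[0 0 0 0 1 5 9 9 9 9 9 9 9 9 9 9 9 8 8 2 0 0 0 0 0 0]
 [0 0 0 0 0 2 7 9 9 9 9 9 9 9 9 9 9 9 7 2 0 0 0 0 0 0]
 [0 0 0 0 0 0 4 8 9 9 9 9 9 9 9 9 9 9 8 3 0 0 0 0 0 0]
 [0 0 0 0 0 0 2 7 9 9 9 9 9 9 9 9 9 9 8 3 0 0 0 0 0 0]
 [0 0 0 0 0 0 1 4 8 9 9 9 9 9 9 9 9 9 6 1 0 0 0 0 0 0]
 [0 0 0 0 0 0 0 3 8 9 9 9 9 9 9 9 9 8 3 0 0 0 0 0 0 0]
 [0 0 0 0 0 0 1 5 8 9 9 9 9 9 9 9 9 8 1 0 0 0 0 0 0 0]
 [0 0 0 0 0 0 2 7 9 9 9 9 9 9 9 9 9 6 1 0 0 0 0 0 0 0]
 [0 0 0 0 0 0 3 8 9 9 9 9 9 9 9 9 8 3 1 0 0 0 0 0 0 0]
 [0 0 0 0 0 0 4 8 8 8 8 8 9 9 9 9 6 1 0 0 0 0 0 0 0 0]
 [0 0 0 0 0 0 1 2 3 4 4 5 6 7 7 7 3 0 0 0 0 0 0 0 0 0]
 [0 0 0 0 0 0 0 0 0 1 1 1 1 2 2 2 1 0 0 0 0 0 0 0 0 0]
 [0 0 0 0 0 0 0 0 0 0 0 0 0 0 1 0 0 0 0 0 0 0 0 0 0 0]
 [0 0 0 0 0 0 0 0 0 0 0 
[... 466 characters left out ...]
17 16 17 17 16 17 15 18 21 18 17 17 17 17 17 17 17]
 [18 18 18 18 17 18 18 19 18 17 16 18 17 17 18 16 22 19 17 17 17 17 17 17 17 17]
 [18 18 18 18 18 17 19 24 20 20 19 19 19 18 20 19 27 18 17 17 17 17 17 17 17 17]
 [18 18 18 18 18 18 20 24 25 26 23 22 23 21 22 22 22 17 17 17 17 17 17 17 17 18]
 [18 18 17 18 18 18 18 20 21 21 19 19 22 21 22 22 16 17 17 17 17 17 17 17 18 18]
 [18 18 18 18 18 17 17 17 17 18 18 18 19 20 21 21 16 17 17 17 17 17 17 17 18 18]
 [18 17 18 18 18 18 17 17 17 17 18 18 18 18 18 18 17 17 17 17 17 17 17 17 17 17]
 [18 18 18 18 18 18 18 17 17 17 17 17 16 11 11 11 11 11 11 11 11 10 11 11 12 16]
 [18 18 18 18 18 18 17 17 16 11 11 11 10  9  8  8  8  8  8  8  8  9  9  9  9 11]]
```

```bash
python3 - <<'E'
from h import *
x,y=.4256,.2195; o=down(shell[2])
r.line_to([x,y,.058],o,vel=.12)
print(np.round(r.read_tool_pos(),4)); f0=np.array(r.read_force())
for z in np.arange(.054,.0395,-.002):
    r.line_to([x,y,z],o,vel=.04); F=np.array(r.read_force())-f0
    print(round(z,4),np.round(r.read_tool_pos(),4),F.round(1))
    if F[2]>6: break
print(r.read_t(),r.read_grip_width())
E
```

```text
[0.4262 0.2197 0.0586]
0.054 [0.4258 0.2196 0.0543] [ 0.7 -0.   0.5]
0.052 [0.4255 0.2195 0.052 ] [ 0.6 -0.4  0.2]
0.05 [0.4254 0.2195 0.0498] [-0.5 -0.7 -0.2]
0.048 [0.4255 0.2195 0.0478] [-0.8 -1.2  0.2]
0.046 [0.4255 0.2195 0.0458] [-0.5 -0.2 -1.1]
0.044 [0.4255 0.2195 0.0438] [ 0.7 -1.2 -0.8]
0.042 [0.4261 0.2196 0.0429] [-2.5 -1.3  6.7]
13.7333 0.023397338445447075
```

```bash
python3 - <<'E'
from h import *
x,y=.4256,.2195; o=down(shell[2])
r.dwell(.2); print(np.round(r.read_tool_pos(),4),r.read_force())
r.set_gripper(.036); r.line_to([x,y,.13],o,vel=.15)
c=cam("side"); np.save("side3.npy",c,allow_pickle=True); d=cam("top"); print(r.read_t())
s=c["image"][165:215,265:325]
cv2.imwrite("pics/seat.png",cv2.resize(np.clip(s*1.5,0,255).astype(np.uint8),(720,600),interpolation=cv2.INTER_CUBIC))
for m in r.mark_of("side","sink_center")[:2]: print(m)
for m in r.silhouettes("side","sink_center")[:4]:
    P=cloud(c,m["region"]); P=P[P[:,2]>.052]; print(m["p"],m["bbox"],len(P),P.max(0) if len(P) else 0, cv2.minAreaRect((P[:,:2]*1000).astype(np.float32)) if len(P)>4 else 0)
E
```

```text
[0.426  0.2196 0.0429] [-1.68646117 -0.6580085   7.59783987]
15.05
{'location': [332.6, 341.2], 'p': 0.85}
{'location': [294.4, 309.3], 'p': 0.82}
0.87 [288.0, 304.7, 20.0, 18.3] 0 0 0
0.6 [324.8, 331.1, 14.6, 21.1] 0 0 0
0.54 [285.8, 181.4, 13.1, 12.3] 60 [0.4414233  0.23800728 0.06538052] ((426.73309326171875, 217.6871337890625), (41.61526107788086, 22.940950393676758), 72.86190032958984)
0.51 [321.4, 271.3, 16.3, 15.0] 0 0 0
```

View pics/seat.png

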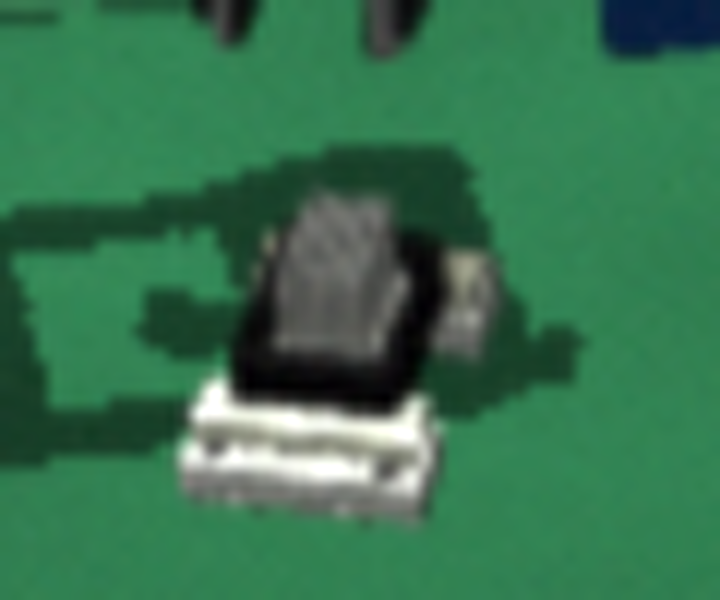

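The sink sits square in the pocket, with fins at (330,270) in the crop. Next I'll take the housing.

```bash
cat >> h.py <<'E'
def show(hx,dz,back=0.,cp=camp):
    "TCP pose; housing centre in tool-aligned housing frame at hx along x; underside dz above TCP at grasp"
    M=(R.from_euler("z",cp[2])*R.from_euler("y",-np.radians(35))).as_matrix()
    H=np.c_[M[:,1],-M[:,0],M[:,2]]
    f=np.array([*cp[:2],.003])+R.from_euler("z",cp[2]).apply([-.11*np.sin(np.radians(35)),0,.13+.11*np.cos(np.radians(35))])
    T=H@R.from_euler("x",np.pi).as_matrix()
    return (f+M[:,2]*(back-dz)-H[:,0]*hx).tolist(),R.from_matrix(T).as_euler("xyz").tolist()
E
python3 - <<'E'
from h import *
x,y=.4260,.2196; o=down(shell[2])
r.set_gripper(.064); r.line_to([x,y,.009],o,vel=.1); r.dwell(.2); print(np.round(r.read_tool_pos(),4),r.read_force())
r.set_gripper(0,70); r.dwell(.2); p=np.array(r.read_tool_pos()); print(r.read_grip_width(),r.read_finger_force(),p.round(4),r.read_force())
r.line_to([x,y,.10],o,vel=.08); print(r.read_grip_width(),r.read_force(),r.read_t())
r.line_to([x,y,.30],o,vel=.2)
P,O=show(0,.017-p[2],.07); r.goto(P,O); print(r.read_t())
P,O=show(0,.017-p[2],.0); r.line_to(P,O,vel=.05); r.dwell(.4)
print(np.round(P,4),np.round(r.read_tool_pos(),4),O,r.read_orientation(),r.read_grip_width(),r.read_t())
for n in("side","top"):
    c=cam(n); np.save(n+"4.npy",c,allow_pickle=True)
c=np.load("side4.npy",allow_pickle=True).item()["image"][130:250,270:410]; d=np.load("top4.npy",allow_pickle=True).item()["image"][130:250,270:360]
cv2.imwrite("pics/show.png",np.hstack([cv2.resize(np.clip(i*1.4,0,255).astype(np.uint8),None,fx=3.4,fy=3.4,interpolation=cv2.INTER_CUBIC) for i in(c,d)]))
E
```

```text
[0.4264 0.2197 0.0095] [-0.0094906   0.2053901  -0.00605505]
0.04679678678932364 73.22603434324265 [0.4266 0.2198 0.0095] [-0.66117948  0.12132376  5.6149952 ]
0.0472876925835091 [ 0.23554238  0.32255839 -1.58502602] 18.8667
21.2417
[ 0.5245 -0.0199  0.217 ] [ 0.5245 -0.0199  0.2171] [2.530727415391778, 0.0, 1.7447963267948965] [2.53060634e+00 7.18020960e-05 1.74477410e+00] 0.04709485171184317 23.1917
```

View pics/show.png

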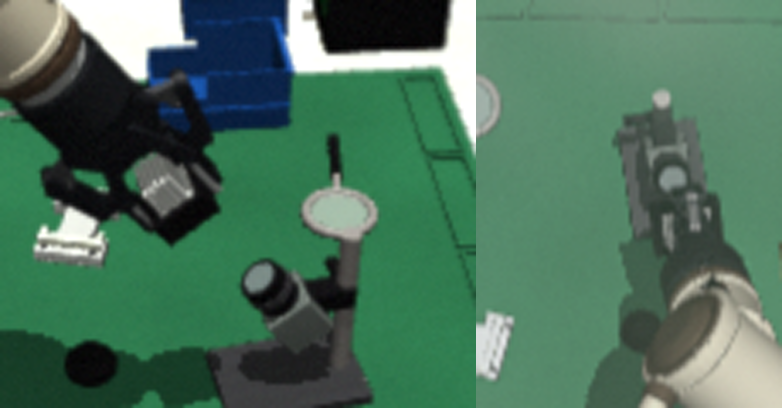

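```bash
cat > t3.py <<'E'
from mf import *
Rz=R.from_euler("z",camp[2]); L=np.array([*camp[:2],.133]); M=(Rz*R.from_euler("y",-np.radians(35))).as_matrix()
for n in("top","side"):
    c=np.load(n+".npy",allow_pickle=True).item(); im=c["image"]; q=proj(c,L[None])[0]; u,v=q.round().astype(int)
    W=im.sum(-1)[v-9:v+10,u-9:u+10]; t=(W.max()+np.percentile(W,15))/2
    n_,lab,st,ce=cv2.connectedComponentsWithStats((W>t).astype(np.uint8)); k=lab[9,9]
    wt=np.clip(W-np.percentile(W,15),0,None)*(cv2.dilate((lab==k).astype(np.uint8),np.ones((3,3)))); vv,uu=np.mgrid[v-9:v+10,u-9:u+10]
    cc=np.array([(uu*wt).sum(),(vv*wt).sum()])/wt.sum()
    D=cloud(c,np.pad((lab==k),((v-9,400-v-10),(u-9,640-u-10)))); D=D[abs(((D-L)@M)[:,2])<.02]
    print(n,"lens pred",q.round(2),"disc",cc.round(2),st[k],"cloud in lens frame mm",(((D-L)@M)*1e3).mean(0).round(1),((D-L)@M*1e3).std(0).round(1))
    # post
    T=cloud(c,np.ones((400,640),bool)); T=T[(np.hypot(T[:,0]-.659,T[:,1]-.003)<.03)]; T=T[(T[:,2]>.155)&(T[:,2]<.18)]; print("post top in cam frame",(Rz.inv().apply(T-[*camp[:2],.003])*1e3).mean(0).round(1),len(T))
# housing: lens frame coordinates rel. focus, housing x=lens y, z=lens z
F=L+M[:,2]*.11
for n in("side","top"):
    c=np.load(n+"4.npy",allow_pickle=True).item(); P=cloud(c,np.ones((400,640),bool)); Q=(P-F)@M*1e3
    im=c["image"].sum(-1)
    k=(abs(Q[:,0])<36)&(abs(Q[:,1])<45)&(Q[:,2]>-15)&(Q[:,2]<25); q=Q[k]
    e=q[abs(abs(q[:,1])-33)<5]; print(n,len(q),"min/max",np.percentile(q,[2,98],axis=0).round(1).tolist(),"end face",len(e),e.mean(0).round(1) if len(e) else 0)
    if n=="side":
        H=proj(c,np.array([F+M@np.array([a,-.033,b]) for a in(-.024,.024) for b in(0,.022)])); print("pred corners",H.round(1).tolist())
        im=np.clip(c["image"][170:215,300:350]*2.,0,255).astype(np.uint8); im=cv2.resize(im,None,fx=12,fy=12,interpolation=cv2.INTER_CUBIC)
        for B in (box(-.024,.024,-.033,.033,0,.022),box(-.012,.012,-.02,.02,.022,.044)):
            h=cv2.convexHull(((proj(c,F+B@M.T)-[300,170]+.5)*12).astype(np.float32)); cv2.polylines(im,[h.astype(int)],True,(0,0,255),1)
        cv2.imwrite("pics/ov.png",im)
E
python3 t3.py
```

```text
top lens pred [327.32 182.05] disc [327.43 182.31] [ 6  6  8  7 46] cloud in lens frame mm [-0.1 -0.1  0.3] [6.8 7.2 1.3]
post top in cam frame [7.770e+01 1.000e-01 1.616e+02] 26
side lens pred [346.17 210.62] disc [344.41 209.21] [  0   0  19  19 212] cloud in lens frame mm [-1.7 -1.5  0.8] [7.4 7.2 2.7]
post top in cam frame [ 75.4  -5.1 159.7] 37
side 324 min/max [[-32.9, -35.4, 0.1], [32.8, 23.5, 24.3]] end face 147 [  0.2 -32.4  12.7]
pred corners [[319.8, 201.9], [314.8, 197.3], [334.5, 191.3], [329.8, 186.5]]
top 143 min/max [[-20.9, -31.2, 1.5], [26.7, 34.1, 24.5]] end face 51 [ 6.2 11.  18.5]
```

View pics/ov.png

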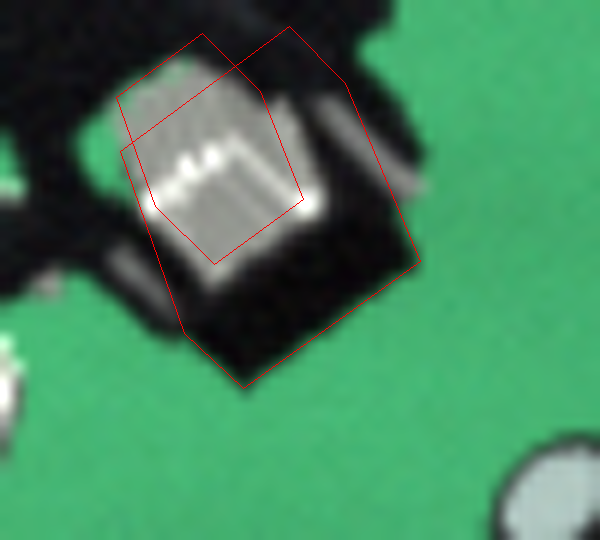

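```bash
cat >> t3.py <<'E'
print("----")
c=np.load("side4.npy",allow_pickle=True).item(); s=c["image"].astype(float); br=(s.sum(-1)>150)&(grey(s)>.6)
v,u=np.nonzero(br&(c["depth"]>0)); P=pt(c,np.c_[u,v]); Q=(P-F)@M*1e3
k=(abs(Q[:,0])<16)&(abs(Q[:,1])<26)&(Q[:,2]>15)&(Q[:,2]<60); q=Q[k]; t=q[q[:,1]>-15]
print(len(q),len(t),np.percentile(q,[3,97],axis=0).round(1).tolist()); A=np.c_[t[:,:2],np.ones(len(t))]; print("top plane",np.linalg.lstsq(A,t[:,2],rcond=None)[0],t[:,2].mean(),t[:,2].std())
for z,y in((.044,-.02),(.022,-.02)): print(z,((proj(c,F+np.array([[a,y,z] for a in(-.012,.012)])@M.T)-[300,170]+.5)*12).round().tolist())
E
python3 t3.py | sed '1,/----/d'
```

```text
193 115 [[-13.0, -22.4, 15.8], [12.3, 15.8, 45.0]]
top plane [-0.55106117  0.1164153  35.84131583] 35.26719561807246 10.382139274955856
0.044 [[155.0, 207.0], [244.0, 141.0]]
0.022 [[215.0, 264.0], [304.0, 200.0]]
```

```bash
python3 -c "
from h import *
print(r.read_grip_width(),r.read_joint_vel(),r.read_t()); print(r.close_job())"
```

```text
0.04674261486359897 [ 5.23589648e-06 -7.01867755e-04  4.98046246e-04  1.02829388e-03
  7.65352273e-04  1.79281900e-03] 23.2917
the job is handed in; nothing more can be done
None
```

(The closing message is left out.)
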